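# Turn the watch movement over and raise its cam-lift support

### The arm

A 6-joint arm with a two-finger parallel gripper is mounted at the origin on the work surface. World frame = base frame: x ahead of the robot, y to its left, z up, the work surface at z = 0. Lengths are in m, angles in degrees, forces in N, time in s.
With the tool pointing down it reaches from about 0.425 to 0.95 m from the base axis. Payload 14.7 kg.
Tool frame: the origin (TCP) lies at the very end of the fingers, on their centre line; the grasp point (between the pads) lies 19 mm behind it; z points along the fingers, y is the direction in which the jaws open and shut (so a half turn about z gives the same grasp; the last joint's range is limited). The gripper opens to 85 mm and grips with 20 to 120 N. Pads are 22 mm wide; open, the fingers measure 114 mm over their backs; the gripper's body (76 mm by 85 mm) begins 54 mm behind the grasp point. The pads swing forward as they close: fully open they stand 13 mm farther back than shut.
Start: joints at [70.611, 27.513, 91.461, -0, 61.026, -2.67], TCP at [0.187, 0.623, 0.231] pointing down, gripper open.
Joint ranges: [-157.49, 157.49], [-46.99, 117.5], [13.45, 153.17], [-89.5, 269.5], [5.16, 153.95], [-167.48, 167.48]. Speed limits (degrees/s): [108.29, 108.29, 136.94, 172.46, 172.46, 172.46].

### API

Orientations are given as a 3x3 rotation matrix whose columns are the frame's x, y, z axes.
In Python, from cell import r gives the robot as it stands.
- The arm moves only by the shell command python3 -m creep 'ROWS' [OPENING]. ROWS is a JSON object of lists of equal length, an entry for each row: "travel": the shift along the tool's x, y, z in m, a list of three; "yaw": the turn about the tool's z in rad. In form: {"travel": [[x, y, z], ...], "yaw": [yaw, ...]}. A call has 1 to 5 rows; each row shifts and turns the pose as measured when the row begins, along the tool's axes as they then stand; what a row does not reach is not made up. A row lasts 1/10 s, in which the tool goes at most 50 mm and 8.59 degrees, less where a joint would pass 70% of its speed; a pose out of reach is approached as far as the arm can. A call with a gripper value outside its range is refused whole. OPENING is the gripper command: -1 is fully open, 1 is shut, values between are in proportion, set as the call begins (- or left out, the last holds). The fingers move at their own pace and stop on an object; the grip force is fixed at half the most. Time passes only in rows, so rows that do not move let the fingers close. It gives the time, the measured TCP pose, the force and the opening at its end, in the units of the state.
- r.observe(): the state, without advancing time (a new reading comes with each control period).
- r.snapshot(name): name is "scene" or "top" or "wrist"; returns a dict with "frame" (384x512x3 uint8, blue, green, red), "fx", "fy", "cx", "cy" (pixels), "k1" (the pictures are not rectified: a ray, as slopes to the right and down, at radius r is drawn at 1 + k1 r^2 times it, then the intrinsics apply), "rvec" (rotation vector, rad) and "tvec" (3), from world to camera coordinates, as OpenCV has them; the wrist camera has in their place "hand_eye" (4x4, takes a point from camera to tool coordinates, whose origin is the TCP and whose axes are the flange's). Camera axes: x right, y down, z forward; pixel columns grow to the right and rows downward; lengths in m; the calibration is good to about 2 mm. A picture is of the moment at which its call begins: read the wrist's pose just before it. There is no depth.
- r.finish_job(): hands the job in, once; it reports no verdict.
The state is a dict: "time_s": time; "joint_positions": joint angles; "joint_vel": joint speeds; "joint_torque": joint torques, N m; "eef_pos": TCP position; "orientation": TCP orientation; "wrist_force": force on the tool from outside, world axes, zero at the start; "wrist_torque": the same for the moment, N m; "grip_width": finger opening in m.
Only numpy, scipy, OpenCV 4.12 (cv2) and the standard library are available. Lean on these libraries where they do the work, as an engineer would, in place of code of your own. Each camera call takes 0.05 s, during which the arm holds its last target. There are 200 camera calls.

### The job

On the small assembly fixture a watch movement is held in a hinged carrier plate, dial up: turn the plate right over on its hinge, until it lies fully flat on the other side, wheels up, over the lift pad. Then swing the knob-ended cam lever up to its highest lift point, where it stands straight up (square to the bench), neither short of it nor past it; the lever springs back, so finish while still holding it there with the gripper. Leave the loose things on the bench where they are.

Things in the scene. Friction and masses are not known exactly. Their poses are not given: they have to be found in the camera images.
- fixture: fixed metal fixture, base plate 110 (x) x 170 (y) x 10 mm; origin at the centre of its underside on the bench, z up. In its frame: the carrier's hinge axis is parallel to x at y = 0, z = 70 mm, between posts at x = +-43 mm, 78 mm high; lift pad centred at x = 0, y = -40; cam axle parallel to x at y = -40, z = 36 mm, reaching out on the +x side to the lever, which swings in the plane x = 90 mm
- carrier (a joint): turning of the aluminium carrier plate (disc 64 mm across, 6 mm thick, centred 40 mm from the hinge axis), rad: 0 = flat toward the fixture's +y, dial up; pi/2 = standing up; pi = stop, flat toward -y, over the lift pad, wheels up. Starts between 0 and 0.5. The hinge is slightly stiff (0.05 N m): the plate stays where it is left
- carrier_grip (a point): centre of the steel cross barrel at the end of the carrier's tab; barrel 12 mm in diameter, 16 mm long along the fixture's x; tab 10 mm wide, 6 mm thick, clear of the disc for 33 mm inward. Pinched by its ends (fingers closing along the fixture's x) it pivots between the pads. At carrier value q it lies in the fixture's frame at x = 0, y = 105 cos q, z = 70 + 105 sin q mm
- cam_lever (a joint): turning of the cam lever about the cam axle, rad: 0 = at rest on its stop, 10 degrees above level toward the fixture's +y; 1.40 = straight up, the eccentric at its highest lift; beyond that the pad sinks again; stop at 2.0. A spring drives it back to 0 (0.08 N m at rest, 0.23 N m at 1.40, about 3 N at the knob)
- lever_knob (a point): centre of the lever's black drum knob, 24 mm in diameter, 20 mm long along the fixture's x, 85 mm from the cam axle, on a steel rod 8 mm thick. At cam_lever value q it lies in the fixture's frame at x = 90, y = -40 + 85 cos(q + 0.171), z = 36 + 85 sin(q + 0.171) mm. Gripped by its flat ends (fingers closing along the fixture's x) it pivots between the pads
- pad_top (a point): centre of the top of the round rubber lift pad, 34 mm across, driven by the cam; 58.4 mm above the bench with the lever at rest, 64.5 mm at the highest lift, just under the movement
- watch_case: steel watch case without strap, 40 mm across, 10 mm high, lying flat; bystander; origin at the centre of its underside
- parts_jar: small clear round jar, 36 mm across, 30 mm high; bystander; origin at the centre of its underside
- loupe: black eye loupe, a cone 38 mm across and 30 mm high; bystander; origin at the centre of its underside
- case_ring: brass ring 42 mm across, 5 mm high; bystander; origin at the centre of its underside
- glass_dome: clear glass dust dome, 120 mm across, 95 mm high; bystander; origin at the centre of its underside
- screwdriver: screwdriver with a wooden handle, 140 mm long, lying flat; bystander; origin at the centre of its underside
Mind the look-alikes: they are no part of the job. What is shaped like the fixture but orange is not meant.

How it is judged (in metres and radians):
On the way:
1. the carrier plate is turned right over and lies flat over the lift pad, the cam lever still down (value of joint carrier above 3 rad and value of joint cam_lever below 0.7 rad), for 0.2 s.
At the end, for the whole second after the job is handed in: the carrier plate lies flat over the lift pad (joint above 3.0 rad) and the fingers hold the cam lever still within 0.15 rad (about 9 degrees) of its highest lift (joint 1.25 to 1.55 rad), the lift pad raised to above 63.5 mm, touching it with more than 0.5 N (value of joint carrier above 3 rad and value of joint cam_lever between 1.25 and 1.55 rad and height (world z) of pad_top above 0.0635 m and velocity of joint cam_lever between -0.1 and 0.1 rad/s and contact force between the fingers and cam_lever above 0.5 N); the arm keeps its last pose, push and grip.
It fails at once if a loose bystander was moved by more than 20 mm (distance of any of watch_case, parts_jar, loupe, case_ring, glass_dome, screwdriver from where it was at the start of the episode above 0.02 m).
It also fails if it takes over 51 s, if anything falls off the work surface, if the arm or the gripper's body presses on something with over 40 N, if the wrist force passes 120 N, or if a joint passes its speed limit or range.

## Working session

There is one attempt and no reset: what is moved stays moved. The work goes in short steps, Python scripts to look and compute and a shell command to move; the robot and the scene stay as the last step left them, time stands still between calls to the robot, and variables do not carry over. Pictures are saved under pics/ and viewed, about 8 in all and at most 12, crops included, and the job is handed in when it is done.

```bash
mkdir -p pics; ls; python3 - <<'E'
from cell import r
import cv2,pickle
print(r.observe())
d={}
for n in("scene","top","wrist"):
    s=r.snapshot(n); d[n]=s; cv2.imwrite(f"pics/{n}0.png",s["frame"])
    print(n,{k:v for k,v in s.items() if k!="frame"})
pickle.dump(d,open("s0.pkl","wb"))
a=cv2.hconcat([d["scene"]["frame"],d["top"]["frame"]])
E
```

```text
pics
{'time_s': 0.0, 'joint_positions': array([ 7.06119925e+01,  2.75483478e+01,  9.14946844e+01, -2.83711464e-04,
        6.10262808e+01, -2.67028758e+00]), 'joint_vel': array([-0.02497248,  0.02037625, -0.05330938, -0.10912168, -0.0775046 ,
       -0.01573904]), 'joint_torque': array([-1.50009109e-03, -9.50643039e+01, -4.30179048e+01, -4.88909591e-04,
        1.27579656e-02,  4.74326157e-06]), 'eef_pos': array([0.18682156, 0.62213341, 0.23068339]), 'orientation': array([[-9.57734257e-01,  2.87654192e-01, -3.97503133e-04],
       [ 2.87654462e-01,  9.57733577e-01, -1.14257536e-03],
       [ 5.20355048e-05, -1.20862712e-03, -9.99999268e-01]]), 'wrist_force': array([ 0.43864682, -0.26632926, -0.73523587]), 'wrist_torque': array([-0.01411153, -0.05361457,  0.01676121]), 'grip_width': 0.08530073018706648}
scene {'fx': 447.7469158043121, 'fy': 447.7469158043121, 'cx': 260.7348619580851, 'cy': 184.53086611993928, 'k1': -0.02172886129974441, 'rvec': array([ 1.16952196,  2.41781627, -0.9199507 ]), 'tvec': array([ 0.27515197, -0.28525992,  1.58052777])}
top {'fx': 370.1415392836991, 'fy': 370.1415392836991, 'cx': 256.11457926007125, 'cy': 185.03882848575734, 'k1': 0.013831361900772164, 'rvec': array([ 2.18362194, -2.16592707,  0.16199021]), 'tvec': array([0.05019051, 0.53351042, 0.99199676])}
wrist {'fx': 283.872417505715, 'fy': 283.872417505715, 'cx': 252.62498554604232, 'cy': 190.45428926631928, 'k1': -0.01252197401658372, 'hand_eye': array([[ 5.48491622e-04, -9.49664434e-01, -3.13268515e-01,
         8.01501301e-02],
       [ 9.99999653e-01,  7.17500925e-04, -4.24216513e-04,
        -1.09671703e-05],
       [ 6.27633784e-04, -3.13268174e-01,  9.49664497e-01,
        -1.42947364e-01],
       [ 0.00000000e+00,  0.00000000e+00,  0.00000000e+00,
         1.00000000e+00]])}
```

View pics/scene0.png

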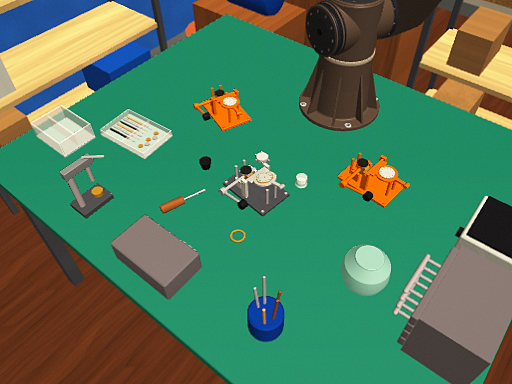

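View pics/top0.png

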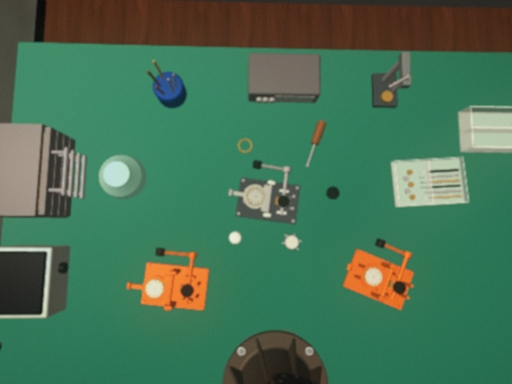

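The grey fixture is at about (268,200) in the top view and (253,190) in the scene view. The carrier tab points image-left (about world +y), and the lever is on the upper (+x) side. I'll enlarge both views.

```bash
python3 - <<'E'
import cv2,pickle
d=pickle.load(open("s0.pkl","rb"))
a=cv2.resize(d["top"]["frame"][150:235,215:315],None,fx=7,fy=7,interpolation=cv2.INTER_CUBIC)
cv2.imwrite("pics/topc.png",a)
b=cv2.resize(d["scene"]["frame"][140:220,210:310],None,fx=7,fy=7,interpolation=cv2.INTER_CUBIC)
cv2.imwrite("pics/scc.png",b)
E
```

```text
(no output)
```

View pics/topc.png

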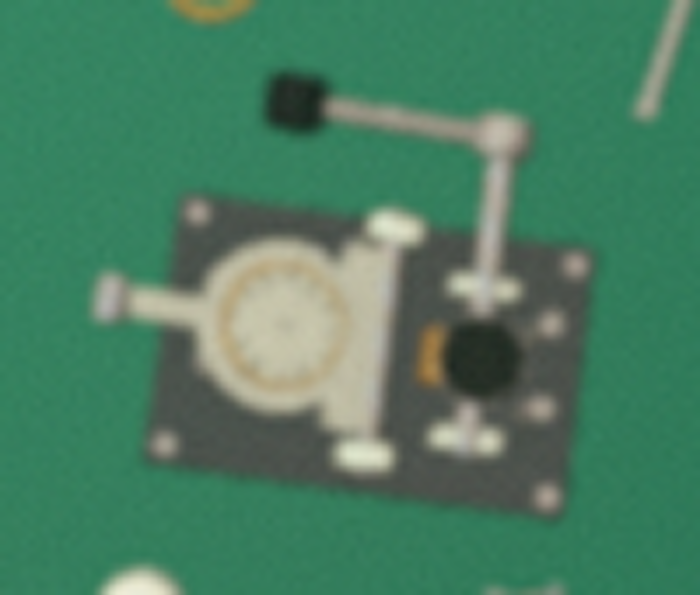

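View pics/scc.png

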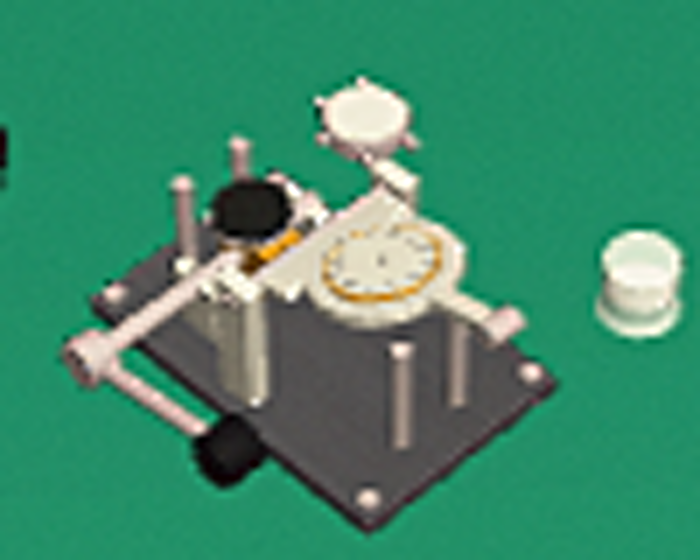

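```bash
cat >h.py <<'E'
import numpy as np,cv2,pickle
def proj(s,P):
    R=cv2.Rodrigues(s["rvec"])[0]; c=np.atleast_2d(P)@R.T+s["tvec"]
    u=c[:,:2]/c[:,2:]; u=u*(1+s["k1"]*(u**2).sum(1,keepdims=True))
    return u*[s["fx"],s["fy"]]+[s["cx"],s["cy"]]
def W(p,L):
    c,s=np.cos(p[2]),np.sin(p[2]); L=np.atleast_2d(L)
    return L@np.array([[c,s,0],[-s,c,0],[0,0,1]])+[p[0],p[1],0]
bar=lambda q:[0,.105*np.cos(q),.07+.105*np.sin(q)]
knob=lambda q:[.09,-.04+.085*np.cos(q+.171),.036+.085*np.sin(q+.171)]
E
python3 - <<'E'
from h import *
from scipy.optimize import least_squares
d=pickle.load(open("s0.pkl","rb"))
z=.01
L=[[.055,.085,z],[.055,-.085,z],[-.055,-.085,z],[-.055,.085,z],knob(0),[0,-.04,.0584]]
ct=np.array([(185,193),(594,250),(562,518),(147,460),(298,102),(483,358),(110,298)])
Ls=[[.055,.085,z],[-.055,.085,z],[.055,-.085,z],knob(0),[0,-.04,.0584]]
cs=np.array([(370,530),(555,383),(92,300),(228,450),(251,207),(507,322)])
ut=(ct+.5)/7-.5+[215,150]; us=(cs+.5)/7-.5+[210,140]
def f(p,a=1,b=1):
    q=p[3]
    return np.r_[a*(proj(d["top"],W(p,L+[bar(q)]))-ut).ravel(),b*(proj(d["scene"],W(p,Ls+[bar(q)]))-us).ravel()]
for a,b in((1,1),(1,.01),(.01,1)):
    s=least_squares(f,[.5,0,0,.1],args=(a,b)); print(s.x,s.x[2:]*57.3)
    if a==b: print(f(s.x).round(1).reshape(-1,2).tolist()); p=s.x; np.save("p.npy",p)
print(W(p,[bar(p[3]),knob(0),knob(1.4),bar(np.pi)]))
E
```

```text
[ 0.49343773  0.02166974 -0.12874037  0.28200485] [-7.37682317 16.15887795]
[[-0.8, -0.5], [0.3, -0.3], [0.2, 0.1], [-0.9, 0.1], [-0.3, -0.1], [-0.2, -0.0], [0.4, -0.2], [-0.1, -0.8], [0.7, -0.9], [-0.5, -0.5], [0.3, 0.1], [0.2, -0.0], [-0.9, 0.4]]
[ 0.49317636  0.0209701  -0.12985998  0.20115077] [-7.44097695 11.52593884]
[ 0.49441808  0.02285908 -0.13062397  0.30093708] [-7.48475345 17.24369459]
[[ 0.50638568  0.12168757  0.0992196 ]
 [ 0.5883111   0.05351323  0.05046427]
 [ 0.57755531 -0.02957106  0.121     ]
 [ 0.47995731 -0.08246132  0.07      ]]
```

```bash
python3 -m creep '{"travel":[[0,0,0],[0,0,0],[0,0,0],[0,0,0],[0,0,0]],"yaw":[0.145,0.145,0.145,0.145,0.145]}' 0.0; python3 -m creep '{"travel":[[0,0,0],[0,0,0],[0,0,0],[0,0,0],[0,0,0]],"yaw":[0.145,0.145,0.145,0.145,0.145]}'
cat >>h.py <<'E'
p=np.load("p.npy")
def err(L):  # local target of the grasp point -> remaining travel in tool axes, yaw
    from cell import r
    o=r.observe(); R=o["orientation"]; t=W(p,L)[0]-[0,0,.019]
    d=np.array([np.cos(p[2]),np.sin(p[2]),0])@R
    print("t",round(o["time_s"],2),"travel",(R.T@(t-o["eef_pos"])).round(4),"yaw",round(float(np.arctan2(-d[0],d[1])),3),"F",o["wrist_force"].round(1),"w",round(o["grip_width"],4),"z",R[:,2].round(3))
E
python3 -c "
from h import *
err(np.array(bar(p[3]))+[0,0,.09])"
```

```text
time_s: 0.65
eef_pos: [0.1865, 0.6214, 0.2293]
orientation: [[-0.508, 0.861, -0.001], [0.861, 0.508, -0.004], [-0.002, -0.003, -1.0]]
wrist_force: [1.4, 0.2, -0.3]
grip_width: 0.0428
time_s: 1.15
eef_pos: [0.1862, 0.6205, 0.2279]
orientation: [[0.215, 0.977, -0.002], [0.976, -0.215, -0.006], [-0.006, -0.001, -1.0]]
wrist_force: [0.5, 0.1, -0.9]
grip_width: 0.0428
t 1.15 travel [-0.4177  0.4201  0.06  ] yaw -0.088 F [ 0.5  0.1 -0.9] w 0.0428 z [-0.002 -0.006 -1.   ]
```

```bash
python3 -m creep '{"travel":[[-0.033,0.033,0],[-0.034,0.034,0],[-0.034,0.034,0],[-0.034,0.034,0],[-0.034,0.034,0]],"yaw":[-0.088,0,0,0,0]}'; python3 -m creep '{"travel":[[-0.034,0.034,0],[-0.034,0.034,0],[-0.034,0.034,0],[-0.034,0.034,0],[-0.034,0.034,0]],"yaw":[0,0,0,0,0]}'
python3 -c "
from h import *
err(np.array(bar(p[3]))+[0,0,.09])"
```

```text
time_s: 1.65
eef_pos: [0.3266, 0.425, 0.2269]
orientation: [[0.137, 0.991, -0.003], [0.991, -0.137, -0.006], [-0.006, -0.002, -1.0]]
wrist_force: [1.0, 0.4, -0.1]
grip_width: 0.0427
time_s: 2.15
eef_pos: [0.4757, 0.2245, 0.2276]
orientation: [[0.136, 0.991, -0.003], [0.991, -0.136, -0.005], [-0.006, -0.002, -1.0]]
wrist_force: [0.6, 0.6, 0.1]
grip_width: 0.0423
t 2.15 travel [-0.0973  0.0445  0.0579] yaw -0.007 F [0.6 0.6 0.1] w 0.0423 z [-0.003 -0.005 -1.   ]
```

```bash
python3 -m creep '{"travel":[[-0.032,0.015,0.01],[-0.032,0.015,0.01],[-0.03,0.014,0.01],[0,0,0],[0,0,0]],"yaw":[-0.007,0,0,0,0]}'
python3 - <<'E'
from h import *
from cell import r
err(np.array(bar(p[3]))+[0,0,.09])
o=r.observe(); s=r.snapshot("wrist"); s["o"]=o; pickle.dump(s,open("w1.pkl","wb"))
cv2.imwrite("pics/w1.png",cv2.resize(s["frame"],None,fx=1.5,fy=1.5))
H=np.eye(4);H[:3,:3]=o["orientation"];H[:3,3]=o["eef_pos"]
C=np.linalg.inv(H@s["hand_eye"]); s["rvec"]=cv2.Rodrigues(C[:3,:3])[0];s["tvec"]=C[:3,3]
for q in(.15,.2,.25,.3,.35): print(q,1.5*proj(s,W(p,bar(q))))
print(1.5*proj(s,W(p,[knob(0),[.055,.085,.01],[-.055,.085,.01]])))
E
```

```text
time_s: 2.65
eef_pos: [0.5113, 0.1159, 0.1969]
orientation: [[0.135, 0.991, -0.001], [0.991, -0.135, -0.005], [-0.006, -0.0, -1.0]]
wrist_force: [0.3, 0.7, -0.5]
grip_width: 0.0426
t 2.65 travel [ 0.0052 -0.0057  0.0267] yaw -0.007 F [ 0.3  0.7 -0.5] w 0.0426 z [-0.001 -0.005 -1.   ]
0.15 [[369.28447142 266.87858302]]
0.2 [[369.11321761 270.67982709]]
0.25 [[368.94384164 275.00382307]]
0.3 [[368.77716613 279.86036402]]
0.35 [[368.61407259 285.25628052]]
[[492.55028866 330.7196147 ]
 [440.30558371 262.83023579]
 [303.25497901 263.65242215]]
```

View pics/w1.png

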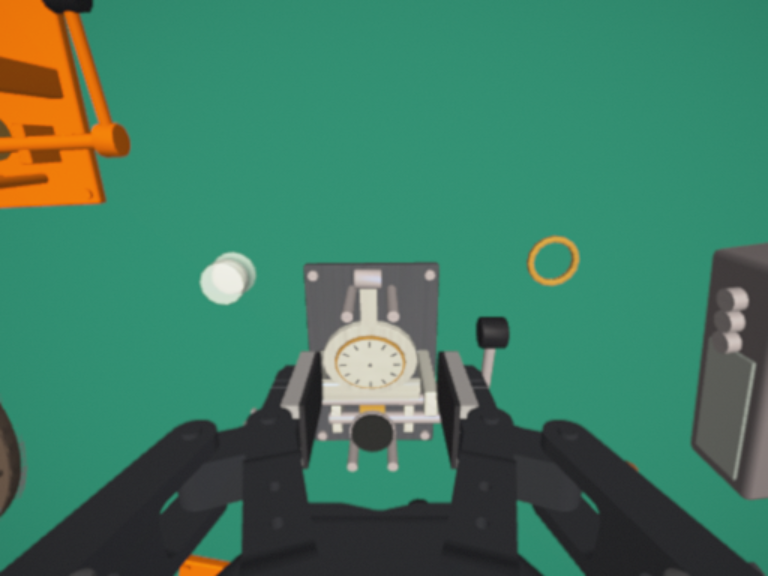

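The wrist picture shows the barrel at (367,278), which gives q≈0.285, and the knob at (493,333). Both agree with the fit, so I'll descend onto the barrel.

```bash
python3 -m creep '{"travel":[[0.005,-0.0057,0.03],[0,0,0.03],[0,0,0.03],[0,0,0.02],[0,0,0]],"yaw":[-0.007,0,0,0,0]}'
python3 -c "
from h import *
err(bar(.285))"
```

```text
time_s: 3.2
eef_pos: [0.5071, 0.1272, 0.0862]
orientation: [[0.122, 0.993, 0.005], [0.993, -0.122, -0.004], [-0.003, 0.005, -1.0]]
wrist_force: [-0.2, 0.4, -0.3]
grip_width: 0.0424
t 3.2 travel [-0.0056 -0.0001  0.0057] yaw 0.007 F [-0.2  0.4 -0.3] w 0.0424 z [ 0.005 -0.004 -1.   ]
```

```bash
python3 -m creep '{"travel":[[-0.0056,0,0.006],[0,0,0],[0,0,0]],"yaw":[0.007,0,0]}'
python3 -c "
from h import *
err(bar(.285))"
python3 -m creep '{"travel":[[0,0,0],[0,0,0],[0,0,0],[0,0,0],[0,0,0]],"yaw":[0,0,0,0,0]}' 1
python3 -c "
from h import *
err(bar(.285))"
```

```text
time_s: 3.5
eef_pos: [0.5071, 0.1231, 0.082]
orientation: [[0.127, 0.992, 0.007], [0.992, -0.127, -0.003], [-0.003, 0.007, -1.0]]
wrist_force: [-1.1, 0.0, 1.3]
grip_width: 0.043
t 3.5 travel [-0.0016 -0.0006  0.0015] yaw 0.002 F [-1.1  0.   1.3] w 0.043 z [ 0.007 -0.003 -1.   ]
time_s: 4.0
eef_pos: [0.5055, 0.1235, 0.0841]
orientation: [[0.128, 0.992, 0.005], [0.992, -0.128, -0.003], [-0.002, 0.006, -1.0]]
wrist_force: [-0.7, -2.2, -1.2]
grip_width: 0.0144
t 4.0 travel [-0.0017  0.0011  0.0036] yaw 0.001 F [-0.7 -2.2 -1.2] w 0.0144 z [ 0.005 -0.003 -1.   ]
```

```bash
python3 -m creep '{"travel":[[0,0,0],[-0.008,0,-0.0194],[-0.0116,0,-0.0175]],"yaw":[0,0,0]}'
cat >>h.py <<'E'
def arc(steps,off,cy=0,cz=.07,rad=.105,a0=0,lx=0):
    from cell import r
    o=r.observe(); l=W([0,0,-p[2]],o["eef_pos"]+[0,0,.019]-[p[0],p[1],0])[0]-[0,*off]
    a=np.arctan2(l[2]-cz,l[1]-cy); rr=np.hypot(l[2]-cz,l[1]-cy)
    q=a%(2*np.pi); P=[]
    for k in steps: 
        P.append([round(rad*(np.cos(k+a0)-np.cos(q)),4),round(-rad*(np.sin(k+a0)-np.sin(q)),4)]); q=k+a0
    print("q",round(a-a0,3),"radius err",round(rr-rad,4),"x",l[0].round(4),"F",o["wrist_force"].round(1),"w",round(o["grip_width"],4),"rows x,z:",P)
E
python3 -c "
from h import *
arc([.9,1.1,1.3,1.5,1.7],(.0017,.0036))
err(bar(.685))"
```

```text
time_s: 4.3
eef_pos: [0.5029, 0.1049, 0.1206]
orientation: [[0.127, 0.992, 0.004], [0.992, -0.127, -0.002], [-0.002, 0.005, -1.0]]
wrist_force: [2.1, -7.0, -10.6]
grip_width: 0.0137
q 0.677 radius err 0.0002 x -0.0013 F [  2.1  -7.  -10.6] w 0.0137 rows x,z: [[np.float64(-0.0166), np.float64(-0.0164)], [np.float64(-0.0176), np.float64(-0.0113)], [np.float64(-0.0195), np.float64(-0.0076)], [np.float64(-0.0207), np.float64(-0.0036)], [np.float64(-0.021), np.float64(0.0006)]]
t 4.3 travel [-0.0024  0.0013  0.0031] yaw 0.001 F [  2.1  -7.  -10.6] w 0.0137 z [ 0.004 -0.002 -1.   ]
```

```bash
python3 -m creep '{"travel":[[0,0,0],[0,0,0]],"yaw":[0,0]}'
python3 - <<'E'
from h import *
from cell import r
arc([.9,1.1,1.3,1.5,1.7],(.0017,.0036))
s=r.snapshot("wrist")
cv2.imwrite("pics/w2.png",cv2.resize(s["frame"][150:384,150:360],None,fx=2.5,fy=2.5,interpolation=cv2.INTER_CUBIC))
E
```

```text
time_s: 4.5
eef_pos: [0.503, 0.1037, 0.1221]
orientation: [[0.128, 0.992, 0.006], [0.992, -0.128, -0.002], [-0.002, 0.006, -1.0]]
wrist_force: [-0.9, -0.6, -4.6]
grip_width: 0.0141
q 0.696 radius err 0.0003 x -0.001 F [-0.9 -0.6 -4.6] w 0.0141 rows x,z: [[np.float64(-0.0153), np.float64(-0.015)], [np.float64(-0.0176), np.float64(-0.0113)], [np.float64(-0.0195), np.float64(-0.0076)], [np.float64(-0.0207), np.float64(-0.0036)], [np.float64(-0.021), np.float64(0.0006)]]
```

View pics/w2.png

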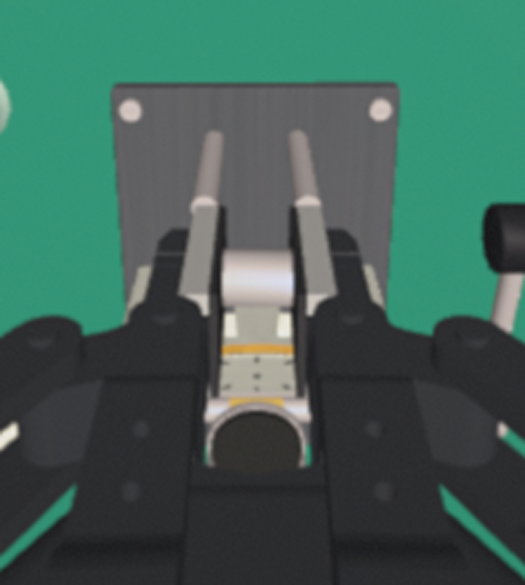

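The barrel is held between the pads at crop (258,278) and the plate is rising, so I'll continue the arc.

```bash
python3 -m creep '{"travel":[[-0.0153,0,-0.015],[-0.0176,0,-0.0113],[-0.0195,0,-0.0076]],"yaw":[0,0,0]}'
python3 -c "
from h import *
arc([1.5,1.7,1.9,2.1],(.0017,.0036))"
```

```text
time_s: 4.85
eef_pos: [0.4965, 0.0533, 0.1554]
orientation: [[0.126, 0.992, 0.005], [0.992, -0.126, -0.001], [-0.0, 0.005, -1.0]]
wrist_force: [-1.0, 1.7, -6.7]
grip_width: 0.0137
q 1.281 radius err 0.0002 x -0.001 F [-1.   1.7 -6.7] w 0.0137 rows x,z: [[np.float64(-0.0226), np.float64(-0.0041)], [np.float64(-0.021), np.float64(0.0006)], [np.float64(-0.0204), np.float64(0.0048)], [np.float64(-0.0191), np.float64(0.0087)]]
```

```bash
python3 -m creep '{"travel":[[-0.0226,0,-0.0041],[-0.021,0,0.0006],[-0.0204,0,0.0048]],"yaw":[0,0,0]}'
python3 -c "
from h import *
arc([2.1,2.3,2.5,2.7],(.0017,.0036))"
```

```text
time_s: 5.15
eef_pos: [0.4885, -0.0105, 0.1557]
orientation: [[0.125, 0.992, 0.006], [0.992, -0.125, 0.001], [0.002, 0.006, -1.0]]
wrist_force: [-4.2, 2.6, 4.8]
grip_width: 0.0132
q 1.897 radius err 0.0018 x -0.0007 F [-4.2  2.6  4.8] w 0.0132 rows x,z: [[np.float64(-0.0194), np.float64(0.0088)], [np.float64(-0.017), np.float64(0.0123)], [np.float64(-0.0142), np.float64(0.0155)], [np.float64(-0.0108), np.float64(0.018)]]
```

```bash
python3 -m creep '{"travel":[[-0.0190,0,0.0100],[-0.017,0,0.0123],[-0.0142,0,0.0155]],"yaw":[0,0,0]}'
python3 -c "
from h import *
arc([2.7,2.9,3.1,3.16],(.0017,.0036))"
```

```text
time_s: 5.45
eef_pos: [0.4819, -0.0626, 0.1191]
orientation: [[0.124, 0.992, 0.007], [0.992, -0.124, 0.0], [0.001, 0.007, -1.0]]
wrist_force: [-2.1, 9.9, -3.6]
grip_width: 0.0134
q 2.502 radius err 0.0031 x -0.0007 F [-2.1  9.9 -3.6] w 0.0134 rows x,z: [[np.float64(-0.0107), np.float64(0.0178)], [np.float64(-0.007), np.float64(0.0198)], [np.float64(-0.003), np.float64(0.0208)], [np.float64(-0.0001), np.float64(0.0063)]]
```

```bash
python3 -m creep '{"travel":[[-0.0092,0,0.0178],[-0.006,0,0.0198],[-0.002,0,0.0198]],"yaw":[0,0,0]}'
python3 -c "
from h import *
arc([3.1,3.16],(.0017,.0036))"
```

```text
time_s: 5.75
eef_pos: [0.4794, -0.0798, 0.0599]
orientation: [[0.127, 0.992, 0.007], [0.992, -0.127, 0.002], [0.003, 0.006, -1.0]]
wrist_force: [2.8, 21.4, 2.2]
grip_width: 0.0133
q 3.09 radius err -0.0008 x -0.0009 F [ 2.8 21.4  2.2] w 0.0133 rows x,z: [[np.float64(-0.0), np.float64(0.001)], [np.float64(-0.0001), np.float64(0.0063)]]
```

```bash
python3 -m creep '{"travel":[[0.001,0,0.006],[0,0,0.002],[0,0,0],[0,0,0]],"yaw":[0,0,0,0]}'
python3 - <<'E'
from h import *
from cell import r
arc([3.14],(.0017,.0036))
s=r.snapshot("scene")
cv2.imwrite("pics/s2.png",cv2.resize(s["frame"][120:230,190:320],None,fx=5,fy=5,interpolation=cv2.INTER_CUBIC))
E
```

```text
time_s: 6.15
eef_pos: [0.4795, -0.0788, 0.0491]
orientation: [[0.126, 0.992, 0.004], [0.992, -0.126, 0.002], [0.003, 0.004, -1.0]]
wrist_force: [-3.4, -5.5, 5.8]
grip_width: 0.0132
q -3.088 radius err -0.0017 x -0.0009 F [-3.4 -5.5  5.8] w 0.0132 rows x,z: [[np.float64(-0.0001), np.float64(-0.0058)]]
```

View pics/s2.png

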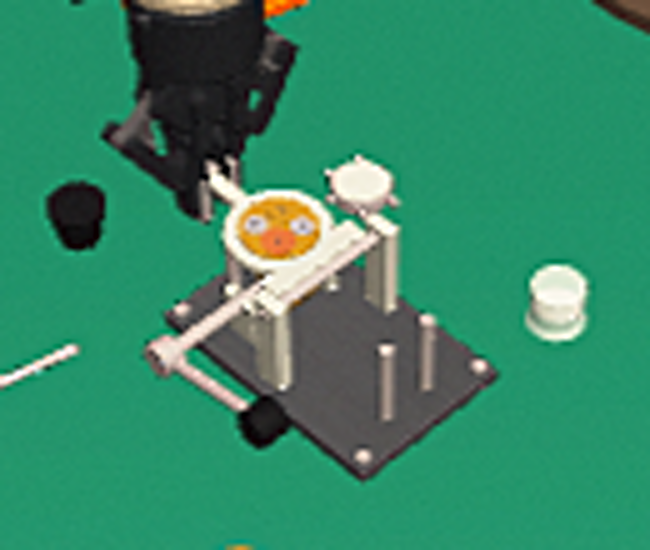

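The plate lies flat with wheels up, gripper at crop (210,190), and the lever is still down. I'll release and rise.

```bash
python3 -m creep '{"travel":[[0,0,0],[0,0,0],[0,0,0],[0,0,0]],"yaw":[0,0,0,0]}' 0.0; python3 -m creep '{"travel":[[0,0,-0.03],[0,0,-0.04],[0,0,-0.04],[0,0,-0.02],[0,0,0]],"yaw":[0,0,0,0,0]}'
python3 -c "
from h import *
err(np.array(knob(0))+[0,0,.13])"
```

```text
time_s: 6.6
eef_pos: [0.4809, -0.0786, 0.0494]
orientation: [[0.125, 0.992, 0.006], [0.992, -0.125, 0.002], [0.003, 0.006, -1.0]]
wrist_force: [-0.2, -0.2, -0.4]
grip_width: 0.0428
time_s: 7.1
eef_pos: [0.4796, -0.0786, 0.1834]
orientation: [[0.125, 0.992, 0.004], [0.992, -0.125, 0.002], [0.003, 0.004, -1.0]]
wrist_force: [0.4, -0.4, -1.1]
grip_width: 0.043
t 7.1 travel [0.1446 0.0912 0.0227] yaw 0.003 F [ 0.4 -0.4 -1.1] w 0.043 z [ 0.004  0.002 -1.   ]
```

```bash
python3 -m creep '{"travel":[[0.036,0.023,0],[0.036,0.023,0],[0.036,0.023,0],[0.036,0.022,0],[0,0,0]],"yaw":[0,0,0,0,0]}'
python3 -c "
from h import *
err(np.array(knob(0))+[0,0,.06])"
```

```text
time_s: 7.6
eef_pos: [0.5911, 0.0568, 0.1813]
orientation: [[0.129, 0.992, 0.005], [0.992, -0.129, 0.002], [0.003, 0.004, -1.0]]
wrist_force: [1.0, -0.3, 0.6]
grip_width: 0.0425
t 7.6 travel [-0.0038 -0.0027  0.0898] yaw -0.001 F [ 1.  -0.3  0.6] w 0.0425 z [ 0.005  0.002 -1.   ]
```

```bash
python3 -m creep '{"travel":[[-0.0038,-0.0027,0.04],[0,0,0.04],[0,0,0.01],[0,0,0]],"yaw":[0,0,0,0]}'
python3 -c "
from h import *
err(np.array(knob(0)))"
```

```text
time_s: 8.0
eef_pos: [0.5878, 0.0548, 0.086]
orientation: [[0.126, 0.992, 0.003], [0.992, -0.126, 0.002], [0.002, 0.003, -1.0]]
wrist_force: [0.5, -0.3, -0.1]
grip_width: 0.0428
t 8.0 travel [-0.0013  0.0006  0.0545] yaw 0.002 F [ 0.5 -0.3 -0.1] w 0.0428 z [ 0.003  0.002 -1.   ]
```

```bash
python3 -m creep '{"travel":[[-0.0013,0.0006,0.025],[0,0,0.022],[0,0,0.006],[0,0,0]],"yaw":[0,0,0,0]}'
python3 - <<'E'
from h import *
from cell import r
err(np.array(knob(0)))
s=r.snapshot("wrist")
cv2.imwrite("pics/w3.png",cv2.resize(s["frame"][150:384,150:360],None,fx=2.5,fy=2.5,interpolation=cv2.INTER_CUBIC))
E
```

```text
time_s: 8.4
eef_pos: [0.5906, 0.0527, 0.036]
orientation: [[0.127, 0.992, 0.007], [0.992, -0.127, 0.002], [0.003, 0.006, -1.0]]
wrist_force: [0.0, 0.2, -0.4]
grip_width: 0.0427
t 8.4 travel [ 0.0005 -0.0025  0.0045] yaw 0.001 F [ 0.   0.2 -0.4] w 0.0427 z [ 0.007  0.002 -1.   ]
```

View pics/w3.png

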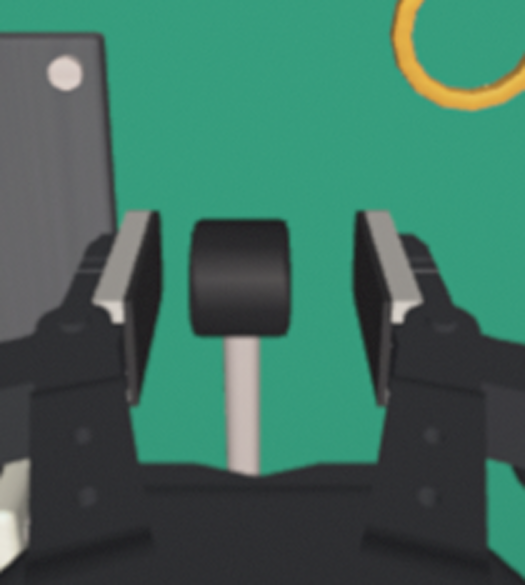

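The knob sits between the pads at crop (240,278) while the pad centre is near 258, so I need to shift about 3 mm and go slightly lower.

```bash
python3 -m creep '{"travel":[[0.0005,-0.003,0.005],[0,0,0.001],[0,0,0]],"yaw":[0,0,0]}'
python3 -m creep '{"travel":[[0,0,0],[0,0,0],[0,0,0],[0,0,0],[0,0,0]],"yaw":[0,0,0,0,0]}' 1
python3 -c "
from h import *
err(np.array(knob(0)))
arc([.25,.5],(0,0),-.04,.036,.085,.171)"
```

```text
time_s: 8.75
eef_pos: [0.5895, 0.0536, 0.0333]
orientation: [[0.127, 0.992, 0.012], [0.992, -0.127, 0.002], [0.004, 0.011, -1.0]]
wrist_force: [0.2, 1.3, -0.3]
grip_width: 0.0426
time_s: 9.25
eef_pos: [0.5874, 0.054, 0.0342]
orientation: [[0.127, 0.992, 0.008], [0.992, -0.127, 0.002], [0.003, 0.008, -1.0]]
wrist_force: [-0.9, -1.0, -1.5]
grip_width: 0.0188
t 9.25 travel [-0.0004  0.001   0.0028] yaw 0.001 F [-0.9 -1.  -1.5] w 0.0188 z [ 0.008  0.002 -1.   ]
q 0.031 radius err 0.0009 x 0.089 F [-0.9 -1.  -1.5] w 0.0188 rows x,z: [[np.float64(-0.0057), np.float64(-0.0177)], [np.float64(-0.011), np.float64(-0.0181)]]
```

Gripped, with a grasp offset of about (0.4, 2.8) mm, so I'll use that in the arc.

```bash
python3 -m creep '{"travel":[[-0.005,0,-0.0190],[-0.011,0,-0.0181]],"yaw":[0,0]}'
python3 -c "
from h import *
arc([.7,.9,1.1],(.0004,.0028),-.04,.036,.085,.171)"
```

```text
time_s: 9.45
eef_pos: [0.5852, 0.0385, 0.0697]
orientation: [[0.127, 0.992, 0.007], [0.992, -0.127, 0.003], [0.004, 0.007, -1.0]]
wrist_force: [4.3, -1.5, -11.5]
grip_width: 0.0187
q 0.461 radius err -0.0006 x 0.0888 F [  4.3  -1.5 -11.5] w 0.0187 rows x,z: [[np.float64(-0.0138), np.float64(-0.0148)], [np.float64(-0.014), np.float64(-0.0096)], [np.float64(-0.0156), np.float64(-0.0066)]]
```

```bash
python3 -m creep '{"travel":[[-0.0138,0,-0.0148],[-0.014,0,-0.0096],[-0.0156,0,-0.0066]],"yaw":[0,0,0]}'
python3 -c "
from h import *
arc([1.25,1.41],(.0004,.0028),-.04,.036,.085,.171)"
```

```text
time_s: 9.75
eef_pos: [0.5795, -0.0059, 0.1021]
orientation: [[0.126, 0.992, 0.008], [0.992, -0.126, 0.004], [0.005, 0.007, -1.0]]
wrist_force: [5.1, 3.3, -15.7]
grip_width: 0.0184
q 1.124 radius err 0.0005 x 0.0888 F [  5.1   3.3 -15.7] w 0.0184 rows x,z: [[np.float64(-0.0104), np.float64(-0.0023)], [np.float64(-0.0136), np.float64(-0.0009)]]
```

```bash
python3 -m creep '{"travel":[[-0.0104,0,-0.0018],[-0.0136,0,-0.0006],[0,0,0],[0,0,0]],"yaw":[0,0,0,0]}'
python3 -c "
from h import *
arc([1.4],(.0004,.0028),-.04,.036,.085,.171)"
```

```text
time_s: 10.15
eef_pos: [0.576, -0.0333, 0.1059]
orientation: [[0.131, 0.991, 0.009], [0.991, -0.131, 0.006], [0.008, 0.008, -1.0]]
wrist_force: [5.2, 7.9, -8.6]
grip_width: 0.0187
q 1.45 radius err 0.0012 x 0.0889 F [ 5.2  7.9 -8.6] w 0.0187 rows x,z: [[np.float64(0.0043), np.float64(-0.0001)]]
```

```bash
python3 -m creep '{"travel":[[0.004,0,0.001],[0,0,0],[0,0,0],[0,0,0]],"yaw":[0,0,0,0]}'
python3 - <<'E'
from h import *
from cell import r
arc([1.4],(.0004,.0028),-.04,.036,.085,.171)
o=[]
for n,(y,x) in(("scene",(140,210)),("top",(140,205))):
    s=r.snapshot(n)
    o.append(cv2.resize(s["frame"][y:y+100,x:x+100],None,fx=4,fy=4,interpolation=cv2.INTER_CUBIC))
    for q in(1.2,1.4,1.6): print(n,q,(proj(s,W(p,[knob(q),[.09,-.04,.036],[0,-.072,.07],[0,-.105,.07]]))-[x,y]).round(1).tolist())
cv2.imwrite("pics/end.png",cv2.hconcat(o))
E
```

```text
time_s: 10.55
eef_pos: [0.5763, -0.0312, 0.1057]
orientation: [[0.133, 0.991, 0.01], [0.991, -0.133, 0.007], [0.008, 0.009, -1.0]]
wrist_force: [2.8, 3.4, -4.2]
grip_width: 0.0186
q 1.425 radius err 0.0009 x 0.089 F [ 2.8  3.4 -4.2] w 0.0186 rows x,z: [[np.float64(0.0022), np.float64(-0.0)]]
scene 1.2 [[14.6, 33.8], [12.6, 50.7], [28.1, 20.6], [20.5, 14.9]]
scene 1.4 [[10.4, 30.1], [12.6, 50.7], [28.1, 20.6], [20.5, 14.9]]
scene 1.6 [[6.4, 27.3], [12.6, 50.7], [28.1, 20.6], [20.5, 14.9]]
top 1.2 [[78.8, 23.0], [81.6, 29.2], [90.8, 62.0], [103.1, 63.7]]
top 1.4 [[85.4, 23.8], [81.6, 29.2], [90.8, 62.0], [103.1, 63.7]]
top 1.6 [[91.9, 24.8], [81.6, 29.2], [90.8, 62.0], [103.1, 63.7]]
```

View pics/end.png

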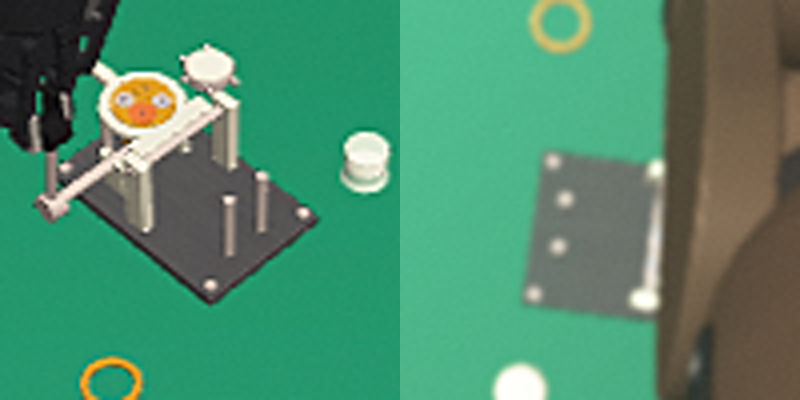

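The plate still lies flat, wheels up. The lever rod runs from hub crop (50,203) up to about (50,150), so I'll zoom in to check its angle.

```bash
python3 - <<'E'
from h import *
from cell import r
arc([1.4],(.0004,.0028),-.04,.036,.085,.171)
s=r.snapshot("scene");x,y=205,160
a=cv2.resize(s["frame"][y:y+40,x:x+40],None,fx=15,fy=15,interpolation=cv2.INTER_CUBIC)
for q,c in((1.25,(0,0,255)),(1.4,(0,255,0)),(1.55,(255,0,0))):
    t=((proj(s,W(p,[knob(q),[.09,-.04,.036]]))-[x,y]+.5)*15).astype(int); cv2.line(a,t[0].tolist(),t[1].tolist(),c,1)
cv2.imwrite("pics/rod.png",a)
E
```

```text
q 1.424 radius err 0.0009 x 0.089 F [ 1.5  3.  -4.3] w 0.0183 rows x,z: [[np.float64(0.002), np.float64(-0.0)]]
```

View pics/rod.png

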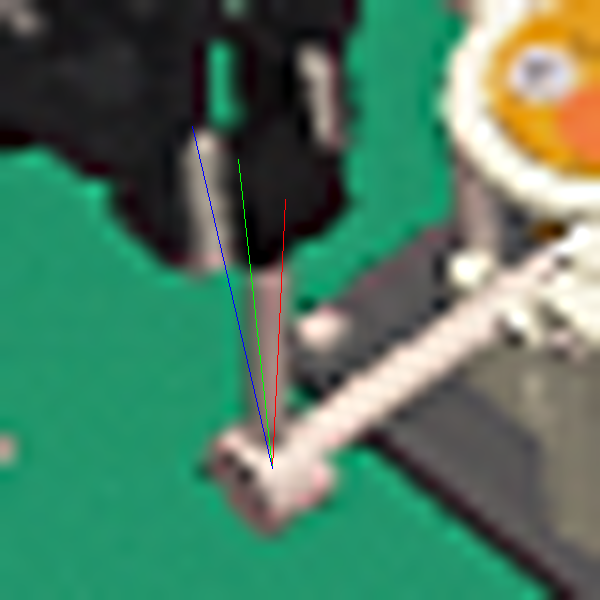

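```bash
python3 - <<'E'
from h import *
from cell import r
s=r.snapshot("scene");f=s["frame"].astype(float)
for v in range(176,192): print(v,f[v,216:232,2].astype(int).tolist())
for q in(1.25,1.4): print(q,proj(s,W(p,[knob(q),[.09,-.04,.036]])).round(1).tolist())
o=r.observe();w=r.snapshot("wrist")
H=np.eye(4);H[:3,:3]=o["orientation"];H[:3,3]=o["eef_pos"]
C=np.linalg.inv(H@w["hand_eye"]); w["rvec"]=cv2.Rodrigues(C[:3,:3])[0];w["tvec"]=C[:3,3]
for q in(1.25,1.4): print("w",q,((proj(w,W(p,[knob(q),[.09,-.04,.036]]))-[150,150]+.5)*2.5).round(0).tolist())
cv2.imwrite("pics/w4.png",cv2.resize(w["frame"][150:384,150:360],None,fx=2.5,fy=2.5,interpolation=cv2.INTER_CUBIC))
E
```

```text
176 [21, 51, 123, 171, 70, 1, 5, 8, 18, 30, 36, 32, 32, 29, 25, 48]
177 [43, 78, 135, 182, 81, 16, 1, 66, 53, 34, 31, 29, 26, 11, 71, 96]
178 [28, 66, 75, 39, 21, 73, 150, 171, 86, 31, 27, 23, 41, 104, 99, 89]
179 [33, 30, 25, 28, 22, 70, 141, 164, 80, 23, 18, 49, 92, 97, 93, 88]
180 [32, 33, 35, 32, 25, 71, 137, 158, 67, 0, 139, 107, 83, 89, 96, 92]
181 [35, 35, 33, 30, 27, 70, 138, 154, 116, 236, 255, 198, 111, 82, 89, 87]
182 [36, 35, 32, 31, 26, 70, 136, 155, 89, 205, 224, 153, 94, 84, 79, 67]
183 [37, 36, 34, 35, 24, 71, 136, 158, 97, 91, 125, 93, 80, 78, 79, 211]
184 [37, 33, 33, 32, 26, 70, 135, 158, 82, 83, 90, 79, 69, 111, 223, 247]
185 [37, 33, 37, 33, 26, 68, 135, 162, 74, 26, 70, 44, 203, 247, 247, 246]
186 [34, 32, 33, 32, 24, 70, 135, 160, 66, 7, 63, 217, 249, 247, 244, 217]
187 [33, 34, 32, 26, 13, 61, 129, 152, 73, 138, 240, 250, 250, 241, 185, 79]
188 [34, 32, 24, 42, 129, 125, 131, 137, 199, 233, 247, 247, 229, 125, 84, 88]
189 [36, 28, 46, 140, 238, 190, 131, 126, 228, 244, 239, 209, 87, 28, 33, 85]
190 [34, 30, 63, 105, 98, 239, 237, 245, 242, 242, 181, 58, 12, 23, 30, 35]
191 [31, 32, 54, 105, 106, 73, 226, 242, 232, 223, 238, 107, 17, 30, 32, 33]
1.25 [[223.5, 172.8], [222.6, 190.7]]
1.4 [[220.4, 170.1], [222.6, 190.7]]
w 1.25 [[261.0, 213.0], [258.0, 129.0]]
w 1.4 [[261.0, 271.0], [258.0, 129.0]]
```

View pics/w4.png

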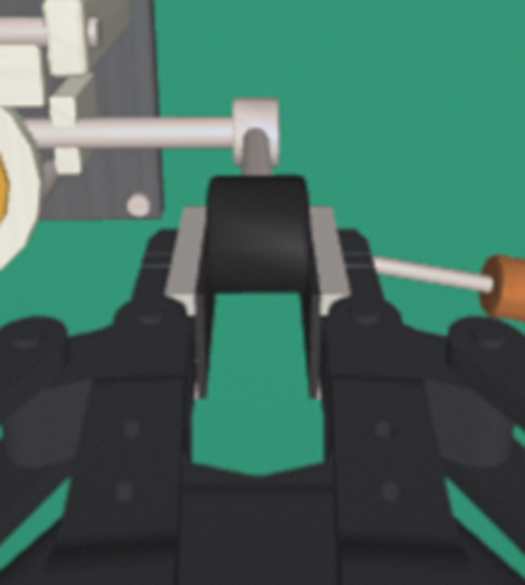

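The wrist view shows the knob at crop (258,235). It was predicted at row 213 for 1.25 and 271 for 1.40, so the lever is really at about 1.31 and the knob slid about 8 mm along the pads. The scene rod slope (about 1.29) agrees. I'll move on by about 8 mm.

```bash
python3 -m creep '{"travel":[[-0.004,0,0],[-0.005,0,0],[0,0,0],[0,0,0],[0,0,0]],"yaw":[0,0,0,0,0]}'
cat >k.py <<'E'
from h import *
from cell import r
s=r.snapshot("scene");f=s["frame"].astype(float)
for v in (178,181,184,186): print(v,f[v,216:228,2].astype(int).tolist())
o=r.observe();w=r.snapshot("wrist")
H=np.eye(4);H[:3,:3]=o["orientation"];H[:3,3]=o["eef_pos"]
C=np.linalg.inv(H@w["hand_eye"]); w["rvec"]=cv2.Rodrigues(C[:3,:3])[0];w["tvec"]=C[:3,3]
a=cv2.resize(w["frame"][150:384,150:360],None,fx=2.5,fy=2.5,interpolation=cv2.INTER_CUBIC)
for q in(1.25,1.4,1.55): print("w",q,((proj(w,W(p,[knob(q),[.09,-.04,.036]]))-[150,150]+.5)*2.5).round(0).tolist())
g=a[:,250:266].mean(1); b=g[:,1]-g[:,2]; d=(g.max(1)<75); i=np.where(d[100:420])[0]+100
print("dark rows",i.min(),i.max(),len(i)); cv2.imwrite("pics/w5.png",a)
print(o["wrist_force"].round(1),o["joint_vel"].round(2),o["grip_width"])
E
python3 k.py
```

```text
time_s: 11.3
eef_pos: [0.5754, -0.0385, 0.1055]
orientation: [[0.134, 0.991, 0.01], [0.991, -0.134, 0.009], [0.01, 0.009, -1.0]]
wrist_force: [1.8, 4.9, -3.8]
grip_width: 0.0189
178 [32, 29, 29, 20, 73, 149, 179, 87, 29, 30, 28, 23]
181 [33, 35, 35, 30, 44, 140, 170, 99, 81, 239, 255, 199]
184 [34, 32, 30, 29, 32, 129, 165, 182, 84, 80, 92, 79]
186 [33, 31, 32, 31, 16, 120, 163, 135, 39, 2, 64, 217]
w 1.25 [[261.0, 179.0], [258.0, 108.0]]
w 1.4 [[261.0, 239.0], [258.0, 108.0]]
w 1.55 [[261.0, 291.0], [258.0, 108.0]]
dark rows 173 289 117
[ 2.4  4.8 -3.6] [ 0.06 -0.06  0.01 -0.05 -0.04 -0.04] 0.018869009102332347
```

Wrist gives 1.38 and rod slope about 1.37. I'll hold briefly to check for creep.

```bash
python3 -m creep '{"travel":[[-0.001,0,0],[0,0,0],[0,0,0],[0,0,0],[0,0,0]],"yaw":[0,0,0,0,0]}'; python3 -m creep '{"travel":[[0,0,0],[0,0,0],[0,0,0],[0,0,0],[0,0,0]],"yaw":[0,0,0,0,0]}';python3 k.py; python3 -c "
from cell import r;import cv2
cv2.imwrite('pics/fin.png',cv2.resize(r.snapshot('scene')['frame'],None,fx=1.5,fy=1.5))"
```

```text
time_s: 11.9
eef_pos: [0.5754, -0.0383, 0.1055]
orientation: [[0.135, 0.991, 0.01], [0.991, -0.135, 0.011], [0.012, 0.009, -1.0]]
wrist_force: [2.3, 5.1, -2.7]
grip_width: 0.0185
time_s: 12.4
eef_pos: [0.5754, -0.038, 0.1055]
orientation: [[0.135, 0.991, 0.01], [0.991, -0.135, 0.011], [0.012, 0.009, -1.0]]
wrist_force: [1.5, 4.8, -3.3]
grip_width: 0.0189
178 [32, 29, 31, 25, 52, 145, 172, 85, 29, 29, 31, 25]
181 [34, 31, 33, 29, 44, 136, 170, 102, 80, 238, 255, 199]
184 [32, 35, 35, 32, 30, 124, 166, 136, 63, 81, 91, 81]
186 [36, 33, 36, 30, 16, 116, 162, 135, 38, 2, 64, 217]
w 1.25 [[261.0, 181.0], [258.0, 109.0]]
w 1.4 [[261.0, 240.0], [258.0, 109.0]]
w 1.55 [[261.0, 292.0], [258.0, 109.0]]
dark rows 173 289 117
[ 1.4  3.2 -3.4] [ 0.04 -0.1  -0.02 -0.06 -0.03 -0.03] 0.01868224624165585
```

View pics/fin.png

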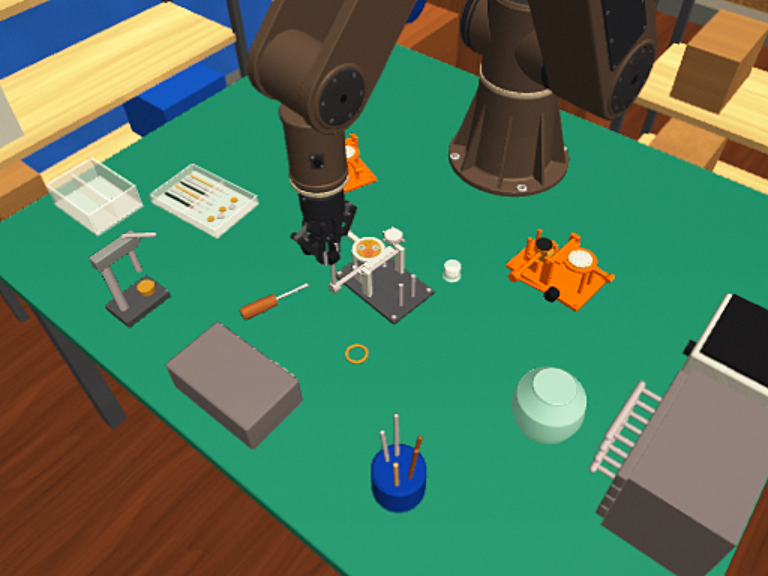

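The plate at (368,248) lies flat with wheels up and the lever is held upright at about 1.37 rad. The loose items are where they started; the loupe is hidden behind the arm. The pose is steady, so I'm handing in.

```bash
python3 -c "
from cell import r
print(r.finish_job())"
```

```text
the job is handed in; nothing more can be done
None
```

I turned the carrier plate right over, so it lies flat, wheels up, over the lift pad. I then swung the cam lever up and handed the job in at about 12.5 s of the 51 s, still gripping the knob. The hand-in reports no verdict.

- **Carrier:** the pictures show the plate flat over the pad. The tool path ended past pi with light resistance at the stop. The lever was still down at that point.
- **Lever:** the wrist camera put it at 1.38 rad and the rod's slope in the scene view at about 1.37 rad (target 1.40, allowed 1.25 to 1.55). It held steady for about 1 s, with 3 to 6 N on the wrist.
- **Disagreement:** the tool position alone first read 1.42 rad, but the cameras showed about 1.30. The knob had slid about 8 mm along the pads, so I moved on by about that much, going by the pictures.
- **Not confirmed:** I did not measure the height of the lift pad directly. The loose things I could see had not visibly moved. The loupe was hidden by the arm in the last picture, but the tool never went near it.

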